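# Fetch the pot-lid knob from behind the tiffin carrier

### The arm

A 6-joint arm with a two-finger parallel gripper is mounted at the origin on the work surface. World frame = base frame: x ahead of the robot, y to its left, z up, the work surface at z = 0. Lengths are in m, angles in rad, forces in N, time in s.
With the tool pointing down it reaches from about 0.3 to 0.85 m from the base axis. Payload 4.2 kg.
Tool frame: the origin (TCP) lies at the very end of the fingers, on their centre line; the grasp point (between the pads) lies 19 mm behind it; z points along the fingers, y is the line along which they close (so a half turn about z gives the same grasp; the last joint's range is limited). The gripper opens to 91 mm and grips with 3 to 60 N. Pads are 32 mm wide; open, the fingers measure 118 mm over their backs; the gripper's body (76 mm by 178 mm) begins 60 mm behind the grasp point.
Start: joints at [1.233, 0.32, 1.565, -0, 1.257, -0.02], TCP at [0.18, 0.546, 0.214] pointing down, gripper open.
Joint ranges: [-3.11, 3.11], [-0.84, 2.01], [0.21, 2.61], [-1.34, 4.49], [0.05, 2.63], [-2.56, 2.56]. Speed limits (rad/s): [2.57, 2.57, 3.14, 3.14, 3.14, 3.14].

### API

Orientations are given as a unit quaternion [w, x, y, z].
In Python, from rig import env gives the robot as it stands.
- The arm moves only by the tool step_arm, never from a script. Its argument "rows" is a list that holds one entry, the list of rows, each a list of 6 numbers: the shift along the world's x, y, z as a fraction of full scale, then the turn, a rotation vector about the world's x, y, z as a fraction of full scale. In form: [[[tx, ty, tz, ax, ay, az], ...]]. A call has 1 to 12 rows; each row shifts and turns the commanded pose from where the row before left it; what a row does not reach is not made up. Full scale, the value 1, is 0.2 m for a shift and 10 degrees for a turn. A row lasts 1/8 s, in which the tool goes at most 62.5 mm and 10.7 degrees, less where a joint would pass 70% of its speed; a pose out of reach is approached as far as the arm can. A call with a number of a shift or a turn outside -1 to 1 is refused whole. A call with a gripper value outside its range is refused whole. "grip" is the opening, from 0 (shut) to 1 (fully open), set as the call begins (left out, the last holds). The fingers move at their own pace and stop on an object; the grip force is fixed at half the most. Time passes only in rows, so rows that do not move let the fingers close. It gives the time, the measured TCP pose, the force, the opening and the grip force at its end, in the units of the state.
- env.observe(): the state, without advancing time (a new reading comes with each control period).
- env.snapshot(name): name is "scene" or "side" or "wrist"; returns the picture (384x512x3 uint8, blue, green, red); there is no depth.
- env.camera_info(name): a dict with "mtx" (3x3 intrinsics, pixels), "xyz" and "orientation" of the camera in the world; the wrist camera has in their place "hand_eye" (4x4, takes a point from camera to tool coordinates, whose origin is the TCP and whose axes are the flange's). Camera axes: x right, y down, z forward; pixel columns grow to the right and rows downward; lengths in m; the calibration is good to about 2 mm. A picture is of the moment at which its call begins: read the wrist's pose just before it. camera_info takes no time and is no camera call.
- env.sign_off(): hands the job in; it is judged then, once.
Trained networks look in the newest picture that a camera, given by its name, has taken for a name from the list of things; names that differ only in an ending like _2 or _b are one class to them, and where a whole thing is asked for, a point or a joint stands for the part that bears it (a point fixed in the world has none). Each returns a list of dicts, best first, with "score" (0 to 1); they miss things now and then, are a little off and sometimes report something else, mostly with a low value. They report only what shows in the picture. A call takes as long as a camera call. They do not tell look-alikes from the thing itself.
- env.recognise(camera, thing): "position" ([x, y, z] in m, in world coordinates, good to about 4 mm: the middle of the surface that is visible of it).
- env.place_of(camera, thing): "position" ([x, y, z] in m, in world coordinates, good to about 4 mm: a listed point, or the origin of a listed thing).
The state is a dict: "time_s": time; "qpos": joint angles; "joint_vel": joint speeds; "joint_torque": joint torques, N m; "position": TCP position; "tcp_rot": TCP orientation; "contact_force": force on the tool from outside, world axes, zero at the start; "wrist_torque": the same for the moment, N m; "width": opening from 0.0 (shut) to 1.0 (fully open); "gripper_force": force on a finger pad.
Only numpy, scipy, OpenCV 4.12 (cv2) and the standard library are available. Lean on these libraries where they do the work, as an engineer would, in place of code of your own. Each camera call takes 0.05 s, during which the arm holds its last target. There are 200 camera calls.

### The job

The black knob of the pot lid has ended up behind the steel tiffin carrier. Stand the carrier aside on the bare counter, off its cork mat, put the knob into the small glass ramekin, then set the carrier back upright in the middle of its mat. Keep the carrier upright all along and leave the ramekin standing where it is.

Things in the scene. Friction and masses are not known exactly. Their poses are not given: they have to be found in the camera images.
- tiffin: Stainless tiffin carrier, rigid, about 0.7 kg, standing mid-mat. Round body 120 mm across (132 over straps at its +y, -y), lid top 150 mm up. Over the lid a level bar handle along its own y: 12 mm thick (x), 14 high, 88 long, centred on the axis 193 mm above the underside, 35 mm free below, struts from its ends down to the straps. Origin: centre of underside; z up.
- mat: Round cork mat fixed on the counter, 128 mm across, 5 mm thick, left or right of the robot's centre line. Origin: centre of its underside, at counter height. On its side away from the ramekin, sideways along y, the bare counter is clear to 280 mm from its centre.
- knob: Black silicone pot-lid knob, 30 g, 30 mm high, standing on its foot (30 mm across); neck 24 mm across; round cap 38 mm across from 13 mm up to the top. Its centre is 87 to 98 mm from the mat's centre, on the side far from the robot (+x): too near the carrier to grasp until that is moved. Fingers closing along world y stay clear of the mat. Origin: centre of underside.
- ramekin: Small open clear-glass ramekin, 92 mm across the rim, 36 mm high, wall 4 mm, sides narrowing slightly to the foot, inner floor about 5 mm up, loose, 160 g, on the other side of the robot's centre line from the mat. A steel bowl, not used, stands 150 to 190 mm beyond it. Origin: centre of underside; z up.
Not all that is in view belongs to the job. What is shaped like the ramekin but green or purple is not meant. Leave any pink look-alike of the tiffin alone.

How it is judged:
By the outcome, as a careful person would: the job done as asked, in the order asked, and still so for the second after the job is handed in, with the robot touching nothing.
It also fails if it takes over 67 s, if anything falls off the work surface, if the arm or the gripper's body presses on something with over 40 N, if the wrist force passes 120 N, or if a joint passes its speed limit or range.

## Working session

There is one attempt and no reset: what is moved stays moved. The work goes in short steps, Python scripts to look and compute and a tool call to move; the robot and the scene stay as the last step left them, time stands still between calls to the robot, and variables do not carry over. Pictures are saved under pics/ and viewed, at most 10 in all, crops included, and the job is handed in when it is done.

Besides the shell and the picture viewer there is one more tool, called as name(argument=value, ...) on one line, values as JSON. step_arm: Moves the arm, as the interface text tells. Its arguments: {"type":"object","properties":{"rows":{"type":"array","items":{"type":"array","items":{"type":"array","items":{"type":"number"}}}},"grip":{"type":"number"}},"required":["rows"]}

```bash
mkdir -p pics; ls
python3 - <<'E'
from rig import env
import cv2, numpy as np
ims=[]
for c in ("scene","side"):
    ims.append(env.snapshot(c))
    for t in ("tiffin","mat","knob","ramekin"):
        for f in ("place_of",):
            print(c,t,[(np.round(d["position"],3).tolist(),round(d["score"],2)) for d in getattr(env,f)(c,t)][:4])
    i=env.camera_info(c); print(i)
cv2.imwrite("pics/a.png",cv2.resize(np.hstack(ims),(800,300)))
cv2.imwrite("pics/scene.png",ims[0]);cv2.imwrite("pics/side.png",ims[1])
s=env.observe();print(s)
E
```

```text
pics
scene tiffin [([0.526, 0.121, 0.004], 0.72)]
scene mat []
scene knob []
scene ramekin [([0.476, -0.268, -0.001], 0.93), ([0.376, -0.169, -0.0], 0.87), ([0.496, -0.132, 0.003], 0.85)]
{'mtx': array([[488.22323058,   0.        , 257.82883742],
       [  0.        , 488.22323058, 189.27641022],
       [  0.        ,   0.        ,   1.        ]]), 'xyz': array([0.2063394 , 0.01134389, 0.8368178 ]), 'orientation': array([ 0.1082042 , -0.64794565,  0.74349816, -0.12517494])}
side tiffin [([0.524, 0.12, 0.008], 0.96), ([0.331, 0.179, -0.006], 0.71)]
side mat []
side knob [([0.619, 0.134, -0.004], 0.61)]
side ramekin [([0.372, -0.168, -0.003], 0.92), ([0.501, -0.134, -0.002], 0.82), ([0.478, -0.259, 0.001], 0.64)]
{'mtx': array([[439.48729964,   0.        , 259.74158394],
       [  0.        , 439.48729964, 190.81115804],
       [  0.        ,   0.        ,   1.        ]]), 'xyz': array([ 0.48953773, -0.26747232,  0.80760364]), 'orientation': array([-0.1495967 ,  0.98824155,  0.03150478, -0.00262806])}
{'time_s': 0.5, 'qpos': array([ 1.23302135e+00,  3.19608860e-01,  1.56454402e+00,  1.75659163e-05,
        1.25740855e+00, -2.00121293e-02]), 'joint_vel': array([ 0.00030576,  0.00122565, -0.00218732, -0.00091062, -0.00269509,
        0.00071818]), 'joint_torque': array([ 2.62322737e-04, -4.11995173e+01, -2.32036150e+01,  7.26269139e-02,
        3.84689053e-02, -1.91240611e-05]), 'position': array([0.17965225, 0.54620614, 0.21395373]), 'tcp_rot': array([-5.44472212e-06,  1.58216490e-01,  9.87404447e-01,  1.68448772e-05]), 'contact_force': array([-0.37548963, -0.22820307,  0.46937628]), 'wrist_torque': array([-0.00802566, -0.02930017,  0.01163713]), 'gripper_force': 0.0, 'width': 1.0017950957767092}
```

View pics/a.png

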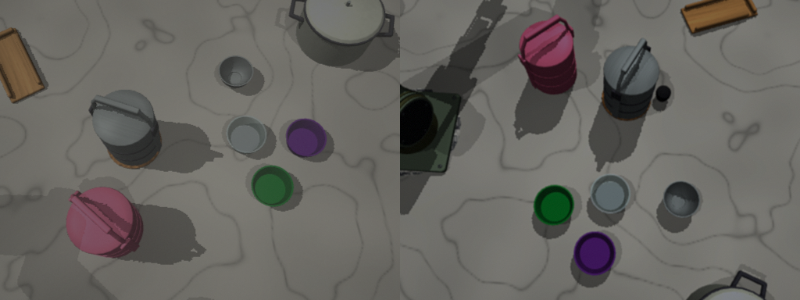

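The candidates, in the composite's pixels, are clear glass at (245,135) left and (610,195) right, green at (272,186) and (553,205), purple at (306,138) and (595,253), and the steel bowl at (236,71) and (681,198). The clear one at about (0.499,-0.133) fits the ramekin, being colourless with the bowl about 0.15 m beyond it. The grey carrier at (0.525,0.12) is the tiffin; the pink one at (0.331,0.179) is the look-alike. One enlarged crop will confirm this and give the handle direction.

Run:
```python
import cv2, numpy as np
a=cv2.imread("pics/side.png");b=cv2.imread("pics/scene.png")
# side crop cols 240-370, rows 40-300 ; scene crop cols 100-360 rows 100-230
c1=cv2.resize(a[45:165,240:360],None,fx=4,fy=4,interpolation=cv2.INTER_CUBIC)
c2=cv2.resize(a[200:320,230:310],None,fx=4,fy=4,interpolation=cv2.INTER_CUBIC)
cv2.imwrite("pics/b.png",cv2.convertScaleAbs(np.hstack([c1,c2]),alpha=1.5))
```

```text
(no output)
```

View pics/b.png

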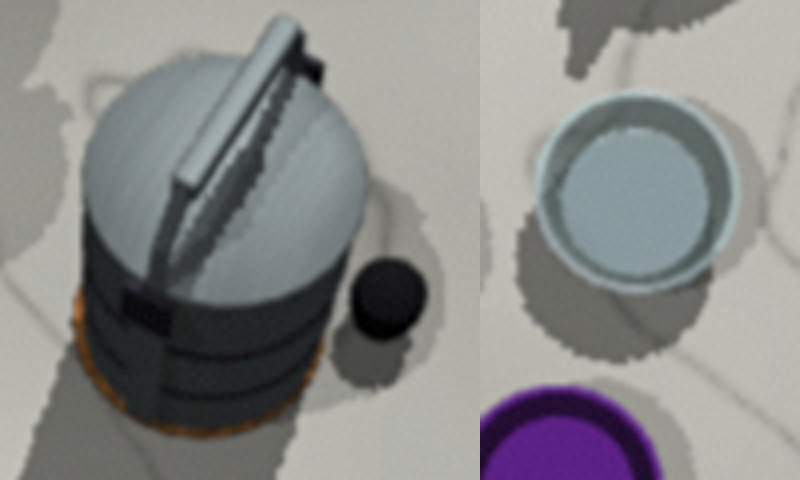

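The crop shows a bar handle running from about (187,182) to (287,20), the knob cap at (389,298), the cork rim showing left, below and right, and a colourless ramekin with its rim centre at (638,192). The ramekin is confirmed as clear glass, clearly different from the purple one below it.

```bash
cat > h.py <<'E'
from rig import env
import numpy as np, cv2
from scipy.spatial.transform import Rotation as R
def q(o): return R.from_quat(np.asarray(o),scalar_first=True)
def cam(c,s=None):
    i=env.camera_info(c)
    if "hand_eye" in i:
        T=np.eye(4);T[:3,:3]=q(s["tcp_rot"]).as_matrix();T[:3,3]=s["position"];T=T@i["hand_eye"]
        return i["mtx"],T[:3,:3],T[:3,3]
    return i["mtx"],q(i["orientation"]).as_matrix(),np.asarray(i["xyz"])
def toplane(C,uv,z):
    K,r,t=C; d=r@np.linalg.solve(K,[uv[0],uv[1],1.]); return t+d*(z-t[2])/d[2]
def proj(C,p):
    K,r,t=C; v=K@(r.T@(np.asarray(p)-t)); return v[:2]/v[2]
E
python3 - <<'E'
from h import *
C=cam("side")
f=lambda x,y:(240+(x-.5)/4-.0,45+(y-.5)/4)
e=[toplane(C,f(*p),.205) for p in((187,182),(287,20))]
d=e[1]-e[0];print(e,np.linalg.norm(d),np.degrees(np.arctan2(d[1],d[0])),(e[0]+e[1])/2)
print("knob",toplane(C,f(389,298),.02))
rim=np.array([toplane(C,f(*p),.003)[:2] for p in((78,300),(90,350),(130,403),(200,435),(270,422),(322,345))])
from scipy.optimize import least_squares
print("mat",least_squares(lambda c:np.linalg.norm(rim-c,axis=1)-.064,[.52,.12]).x)
g=(230+(638-480)/4,200+192/4);print("ram",toplane(C,g,.036))
s=env.observe();print(q(s["tcp_rot"]).as_matrix().round(3), env.camera_info("wrist")["hand_eye"].round(3))
E
```

```text
[array([0.51152468, 0.08376663, 0.205     ]), array([0.54804326, 0.15907865, 0.205     ])] 0.0836989052497067 64.13138451504568 [0.52978397 0.12142264 0.205     ]
knob [0.62084388 0.13359466 0.02      ]
mat [0.53168947 0.12742237]
ram [ 0.50160519 -0.13323317  0.036     ]
[[-0.95   0.312 -0.   ]
 [ 0.312  0.95   0.   ]
 [ 0.     0.    -1.   ]] [[ 0.    -0.962 -0.272  0.075]
 [ 1.    -0.     0.001  0.   ]
 [-0.001 -0.272  0.962 -0.17 ]
 [ 0.     0.     0.     1.   ]]
```

step_arm(rows=[[[0.158,-0.193,0.15,0,0,-0.89],[0.158,-0.193,0.15,0,0,-0.89],[0.158,-0.193,0.13,0,0,-0.89],[0.158,-0.193,0,0,0,-0.89],[0.158,-0.193,0,0,0,-0.89],[0.158,-0.193,0,0,0,-0.89],[0.158,-0.193,0,0,0,-0.89],[0.158,-0.193,0,0,0,-0.89],[0.158,-0.193,0,0,0,-0.89],[0.158,-0.193,0,0,0,-0.89],[0.158,-0.193,0,0,0,-0.89],[0,0,0,0,0,0]]], grip=1)

```text
time_s: 2.0
position: [0.5288, 0.1192, 0.2994]
tcp_rot: [0.0, 0.85, 0.527, -0.0]
contact_force: [-0.5, 0.7, -0.6]
width: 0.998
gripper_force: 0.0
```

```bash
cat > w.py <<'E'
from h import *
import sys
def look(name,things=(),mark=()):
    env.snapshot("wrist") if 0 else None
    s=env.observe(); im=env.snapshot("wrist"); C=cam("wrist",s)
    r=q(s["tcp_rot"]).as_matrix()
    print(s["time_s"],s["position"].round(4),"yawY",np.degrees(np.arctan2(r[1,1],r[0,1])).round(1),"z",r[:,2].round(3),"F",s["contact_force"].round(1),s["width"])
    for t in things:
        print(t,[(np.round(d["position"],3).tolist(),round(d["score"],2)) for d in env.place_of("wrist",t)][:4])
    cv2.imwrite(f"pics/{name}.png",cv2.convertScaleAbs(im,alpha=1.5))
    return s,im,C
E
python3 -c "
from w import *
s,im,C=look('c',('tiffin','knob'))
print(proj(C,s['position']), proj(C,[.528,.121,.205]))"
```

```text
2.0 [0.5288 0.1192 0.2994] yawY -26.4 z [-0.    -0.001 -1.   ] F [-0.5  0.7 -0.6] 0.9980491623214571
tiffin [([0.335, 0.182, -0.003], 0.94), ([0.529, 0.121, 0.009], 0.64)]
knob [([0.615, 0.136, -0.0], 0.91)]
[253.87575985 227.75473742] [253.03393729 188.21307288]
```

View pics/c.png

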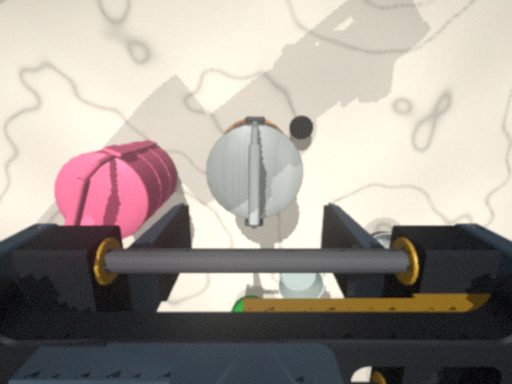

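The wrist picture shows the bar running almost vertically from about (256,127) to (254,222). The knob is at (302,127), the pink look-alike at left, and a sliver of the cork mat at (237,127).

```bash
python3 -c "
from w import *
s=env.observe();C=cam('wrist',s)
a=toplane(C,(255.5,130),.205);b=toplane(C,(254.3,220),.205);d=a-b
print(a,b,np.linalg.norm(d),np.degrees(np.arctan2(d[1],d[0])),(a+b)/2, 'lid',toplane(C,(254.5,171),.155),'knob',toplane(C,(302,127),.025))
im=cv2.imread('pics/c.png')
print([toplane(C,(x,188),.205)[:2].round(4) for x in (249,260)])
g=cv2.cvtColor(im,6)
for y in (150,180,200): print(g[y,238:275])
"
```

```text
[0.55395015 0.17574502 0.205     ] [0.51136222 0.09159028 0.205     ] 0.09431729079212796 63.1575368040418 [0.53265618 0.13366765 0.205     ] lid [0.53002876 0.12985266 0.155     ] knob [0.61853278 0.13641641 0.025     ]
[array([0.5221, 0.1259]), array([0.5323, 0.121 ])]
[195 200 198 202 201 198 195 198 201 195 173 160 168 178 183 186 185 183
 181 177 168 152 137 153 182 198 194 199 197 197 197 198 193 192 191 193
 192]
[176 177 181 181 180 177 181 180 180 176 156 152 170 181 182 185 187 190
 182 176 159 135 118 116 116 114 119 134 157 174 177 178 179 184 192 199
 202]
[166 166 166 170 173 172 174 180 186 190 166 160 173 180 184 184 189 188
 188 177 158 141 121 114 115 117 122 147 166 180 189 195 194 196 194 194
 193]
```

step_arm(rows=[[[0.003,0.039,-0.1,0,0,0],[0,0,-0.15,0,0,0],[0,0,-0.15,0,0,0],[0,0,-0.12,0,0,0],[0,0,-0.08,0,0,0],[0,0,0,0,0,0]]])

```text
time_s: 2.9
position: [0.5269, 0.1301, 0.1793]
tcp_rot: [-0.0, 0.848, 0.53, -0.001]
contact_force: [-0.1, -0.5, 1.2]
width: 0.999
gripper_force: 0.0
```

step_arm(rows=[[[0,0,0,0,0,0],[0,0,0,0,0,0],[0,0,0,0,0,0],[0,0,0,0,0,0],[0,0,0,0,0,0],[0,0,0,0,0,0],[0,0,0,0,0,0],[0,0,0,0,0,0]]], grip=0)

```text
time_s: 3.9
position: [0.5287, 0.1293, 0.1803]
tcp_rot: [0.001, 0.849, 0.529, 0.001]
contact_force: [2.7, -2.6, 1.8]
width: 0.15
gripper_force: 1.3
```

step_arm(rows=[[[0,0,0,0,0,0],[0,0,0,0,0,0],[0,0,0,0,0,0],[0,0,0,0,0,0]]])

```text
time_s: 4.4
position: [0.5283, 0.1295, 0.1802]
tcp_rot: [0.0, 0.849, 0.529, 0.001]
contact_force: [2.9, -0.2, 0.6]
width: 0.126
gripper_force: 30.0
```

```bash
python3 -c "
from w import *
s,im,C=look('d',('tiffin','knob')); print(s['gripper_force'])
im=env.snapshot('side');cv2.imwrite('pics/side2.png',im)"
```

```text
4.4 [0.5283 0.1295 0.1802] yawY -26.1 z [ 0.001  0.    -1.   ] F [ 2.9 -0.2  0.6] 0.12575910366490162
tiffin [([0.335, 0.18, -0.001], 0.85), ([0.526, 0.123, 0.005], 0.63)]
knob [([0.617, 0.139, -0.002], 0.82)]
29.984022080898285
```

step_arm(rows=[[[0,0,0.05,0,0,0],[0,0,0.05,0,0,0],[0,0,0.05,0,0,0],[0,0,0.05,0,0,0],[0,0,0,0,0,0],[0,0,0,0,0,0]]])

```text
time_s: 5.35
position: [0.5276, 0.1293, 0.2197]
tcp_rot: [-0.0, 0.849, 0.529, -0.0]
contact_force: [-0.0, -0.0, -7.6]
width: 0.129
gripper_force: 30.0
```

```bash
python3 -c "
from w import *
s,im,C=look('d',()); print(s['gripper_force'],s['wrist_torque'])
im=env.snapshot('side');cv2.imwrite('pics/side3.png',im)
a=cv2.imread('pics/side2.png')
cv2.imwrite('pics/e.png',cv2.convertScaleAbs(np.hstack([cv2.resize(x[20:190,220:390],(400,400)) for x in (a,im)]),alpha=1.5))"
```

```text
5.35 [0.5276 0.1293 0.2197] yawY -26.1 z [-0.001 -0.    -1.   ] F [-0.  -0.  -7.6] 0.12853742866527054
29.983210265636444 [-0.03945563  0.11103512  0.0384434 ]
```

View pics/e.png

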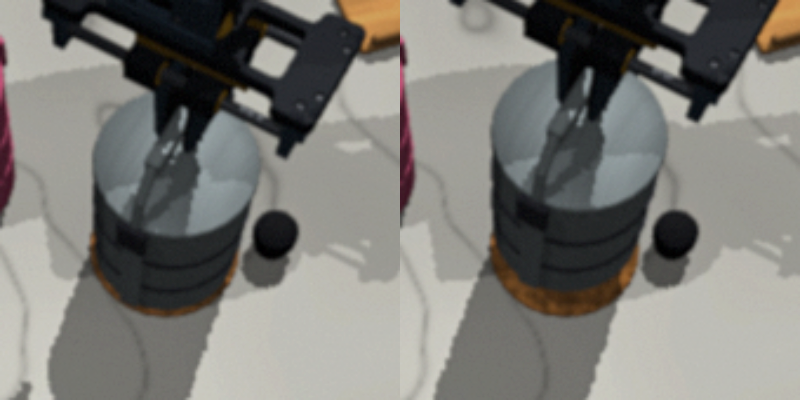

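The carrier is lifted level, with about 7.6 N of weight, and the mat shows clear below it (right half, around (565,290)). I'll carry it to +y now.

step_arm(rows=[[[0,0.05,0,0,0,0],[0,0.13,0,0,0,0],[0,0.19,0,0,0,0],[0,0.2,0,0,0,0],[0,0.19,0,0,0,0],[0,0.13,0,0,0,0],[0,0.06,0,0,0,0],[0,0,-0.06,0,0,0],[0,0,-0.08,0,0,0],[0,0,-0.05,0,0,0],[0,0,-0.02,0,0,0],[0,0,0,0,0,0]]])

```text
time_s: 6.95
position: [0.5279, 0.3191, 0.1778]
tcp_rot: [0.0, 0.849, 0.529, -0.0]
contact_force: [0.8, 0.5, -6.9]
width: 0.127
gripper_force: 30.0
```

step_arm(rows=[[[0,0,-0.01,0,0,0],[0,0,-0.005,0,0,0],[0,0,0,0,0,0]]])

```text
time_s: 7.32
position: [0.5279, 0.3195, 0.1752]
tcp_rot: [0.0, 0.849, 0.529, 0.0]
contact_force: [-0.1, 0.1, -6.8]
width: 0.131
gripper_force: 30.0
```

step_arm(rows=[[[0,0,-0.005,0,0,0],[0,0,-0.005,0,0,0],[0,0,0,0,0,0]]])

```text
time_s: 7.7
position: [0.5282, 0.3202, 0.1748]
tcp_rot: [-0.0, 0.849, 0.529, 0.001]
contact_force: [-1.8, 1.2, 6.3]
width: 0.127
gripper_force: 30.0
```

step_arm(rows=[[[0,0,0.003,0,0,0],[0,0,0,0,0,0],[0,0,0,0,0,0],[0,0,0,0,0,0],[0,0,0,0,0,0],[0,0,0,0,0,0]]], grip=0.6)

```text
time_s: 8.45
position: [0.5279, 0.3194, 0.1735]
tcp_rot: [0.0, 0.849, 0.529, -0.0]
contact_force: [-0.2, -0.8, 0.1]
width: 0.599
gripper_force: 0.0
```

step_arm(rows=[[[0,0,0.1,0,0,0],[0,0,0.2,0,0,0],[0,0,0.2,0,0,0],[0,0,0.1,0,0,0],[0,0,0,0,0,0]]])

```text
time_s: 9.07
position: [0.5285, 0.3198, 0.2953]
tcp_rot: [0.0, 0.849, 0.529, 0.002]
contact_force: [-0.2, -0.4, -1.1]
width: 0.601
gripper_force: 0.0
```

```bash
python3 -c "
from w import *
s,im,C=look('f',('tiffin','knob')); 
for c in ('side','scene'):
  im=env.snapshot(c);cv2.imwrite('pics/%s4.png'%c,im)
  for t in ('tiffin','knob','mat','ramekin'): print(c,t,[(np.round(d['position'],3).tolist(),round(d['score'],2)) for d in env.place_of(c,t)][:3])
a=cv2.imread('pics/side4.png');b=cv2.imread('pics/scene4.png')
cv2.imwrite('pics/g.png',cv2.convertScaleAbs(np.hstack([cv2.resize(a[0:180,220:400],(400,400)),cv2.resize(b[60:240,90:270],(400,400))]),alpha=1.5))
"
```

```text
9.075 [0.5285 0.3198 0.2953] yawY -26.1 z [ 0.004  0.002 -1.   ] F [-0.2 -0.4 -1.1] 0.6008334501753853
tiffin [([0.528, 0.313, 0.002], 0.92), ([0.333, 0.182, -0.001], 0.8)]
knob [([0.618, 0.135, 0.004], 0.58)]
side tiffin [([0.332, 0.179, -0.006], 0.88), ([0.524, 0.315, 0.003], 0.75)]
side knob [([0.618, 0.137, -0.002], 0.78)]
side mat [([0.529, 0.118, -0.002], 0.71)]
side ramekin [([0.373, -0.17, -0.003], 0.87), ([0.501, -0.136, -0.003], 0.8), ([0.478, -0.26, 0.001], 0.79)]
scene tiffin [([0.334, 0.179, -0.004], 0.84), ([0.526, 0.315, 0.002], 0.67)]
scene knob [([0.622, 0.137, -0.004], 0.71)]
scene mat [([0.528, 0.123, -0.0], 0.87)]
scene ramekin [([0.498, -0.128, -0.0], 0.76), ([0.474, -0.267, -0.006], 0.63), ([0.376, -0.163, 0.0], 0.58)]
```

View pics/g.png

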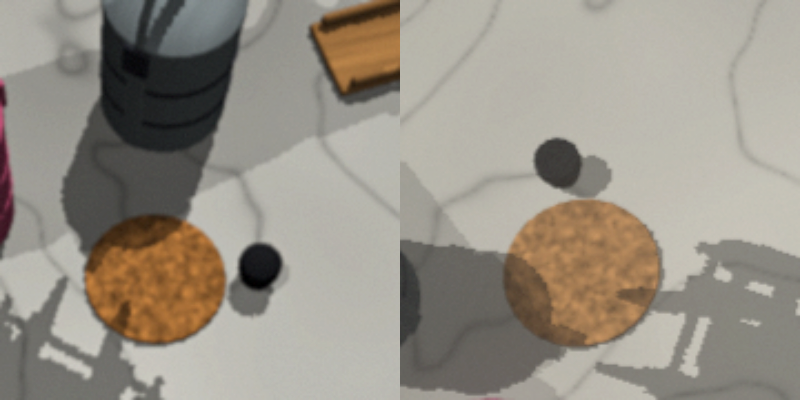

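Side view (left half): the carrier stands upright on bare counter, the bare mat is centred at about (155,279) and the knob is at (260,266). Scene view (right half): the mat is at (582,273) and the knob at (557,163).

```bash
python3 -c "
from w import *
k=.45
for c,o,m,n in (('side',(220,0),(155.5,279),(260,266)),('scene',(90,60),(182,273),(157,163))):
  C=cam(c);f=lambda p:(o[0]+p[0]*k-.3,o[1]+p[1]*k-.3)
  print(c,toplane(C,f(m),.004),toplane(C,f(n),.019))
print(env.observe()['position'],env.observe()['qpos'].round(2))
"
```

```text
side [0.52851912 0.12251049 0.004     ] [0.62017095 0.13399438 0.019     ]
scene [0.52513101 0.12397842 0.004     ] [0.61914738 0.13475679 0.019     ]
[0.52787075 0.3194438  0.29346175] [ 0.53  0.35  1.32 -0.    1.47  0.98]
```

step_arm(rows=[[[0.065,-0.132,0,0,0,-0.913],[0.065,-0.132,0,0,0,-0.913],[0.065,-0.132,0,0,0,-0.913],[0.065,-0.132,0,0,0,-0.913],[0.065,-0.132,0,0,0,-0.913],[0.065,-0.132,-0.1,0,0,-0.913],[0.065,-0.132,-0.2,0,0,-0.913],[0,0,-0.25,0,0,0],[0,0,-0.25,0,0,0],[0,0,-0.15,0,0,0],[0,0,0,0,0,0]]], grip=0.75)

```text
time_s: 11.1
position: [0.6172, 0.1343, 0.1011]
tcp_rot: [0.001, 1.0, -0.0, -0.003]
contact_force: [0.1, 0.5, -0.0]
width: 0.753
gripper_force: 0.0
```

```bash
python3 -c "
from w import *
s,im,C=look('h',('knob',))
for z in (.02,.025): print(proj(C,[.6195,.1345,z]))
g=cv2.cvtColor(im,6); K=cv2.inRange(g,0,45); u,v=proj(C,[.6195,.1345,.03]).astype(int)
n,l,st,ce=cv2.connectedComponentsWithStats(K)
print([(st[i].tolist(),ce[i].round(1).tolist()) for i in range(1,n) if 150<st[i][4]<20000])
cv2.circle(im,(u,v),3,(0,0,255),1);cv2.imwrite('pics/h.png',cv2.convertScaleAbs(im,alpha=1.5))
"
```

```text
11.1 [0.6172 0.1343 0.1011] yawY -90.0 z [-0.006 -0.001 -1.   ] F [ 0.1  0.5 -0. ] 0.7527000312026653
knob [([0.618, 0.137, 0.003], 0.87)]
[255.57990306 191.20601235]
[255.5771978  192.72844826]
[([242, 191, 32, 20, 303], [258.4, 201.8]), ([305, 207, 64, 45, 1376], [326.6, 235.1])]
```

View pics/h.png

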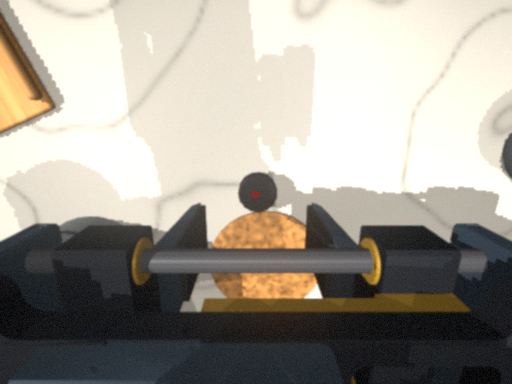

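The wrist view shows the knob at (258,191), between the fingers and just right of their mid-line (about column 256), with the mat edge well clear. I'll shift slightly, descend and grip.

step_arm(rows=[[[0.007,-0.008,-0.1,0,0,0],[0,0,-0.15,0,0,0],[0,0,-0.12,0,0,0],[0,0,-0.08,0,0,0],[0,0,-0.03,0,0,0],[0,0,0,0,0,0]]])

```text
time_s: 11.95
position: [0.6209, 0.1332, 0.0082]
tcp_rot: [-0.0, 1.0, -0.0, 0.001]
contact_force: [-0.1, 0.3, 0.7]
width: 0.751
gripper_force: 0.0
```

step_arm(rows=[[[0,0,0,0,0,0],[0,0,0,0,0,0],[0,0,0,0,0,0],[0,0,0,0,0,0],[0,0,0,0,0,0],[0,0,0,0,0,0],[0,0,0,0,0,0]]], grip=0)

```text
time_s: 12.82
position: [0.6205, 0.133, 0.0079]
tcp_rot: [0.0, 1.0, -0.0, 0.0]
contact_force: [-0.4, -0.6, 3.8]
width: 0.411
gripper_force: 30.0
```

step_arm(rows=[[[0,0,0.1,0,0,0],[0,0,0.2,0,0,0],[0,0,0.2,0,0,0],[-0.05,-0.12,0.1,0,0,0],[-0.1,-0.22,0,0,0,0],[-0.1,-0.24,0,0,0,0],[-0.1,-0.24,0,0,0,0],[-0.1,-0.22,0,0,0,0],[-0.1,-0.19,0,0,0,0],[-0.05,-0.1,0,0,0,0],[0,0,0,0,0,0],[0,0,0,0,0,0]]])

```text
time_s: 14.32
position: [0.5005, -0.1325, 0.1274]
tcp_rot: [-0.0, 1.0, -0.0, 0.0]
contact_force: [-0.5, 0.4, -0.4]
width: 0.405
gripper_force: 30.0
```

```bash
python3 -c "
from w import *
s,im,C=look('i',('ramekin','knob'))
p=s['position']; print(proj(C,[.5,-.133,.036]),proj(C,[p[0],p[1],.036]))
for c in ('side','scene'):
  env.snapshot(c)
  print([(np.round(d['position'],3).tolist(),round(d['score'],2)) for d in env.place_of(c,'ramekin')][:3],[np.round(d['position'],3).tolist() for d in env.place_of(c,'knob')])
"
```

```text
14.325 [ 0.5005 -0.1325  0.1274] yawY -90.0 z [ 0.  0. -1.] F [-0.5  0.4 -0.4] 0.40532383511638165
ramekin [([0.498, -0.133, -0.002], 0.94), ([0.474, -0.264, -0.004], 0.74), ([0.375, -0.165, 0.0], 0.72)]
knob [([0.499, -0.128, 0.122], 0.65)]
[256.41657638 191.44233362] [255.94729297 190.92956862]
[([0.374, -0.168, -0.002], 0.74), ([0.477, -0.259, 0.002], 0.67), ([0.501, -0.134, -0.003], 0.55)] []
[([0.524, 0.314, 0.003], 0.39)] []
```

View pics/i.png

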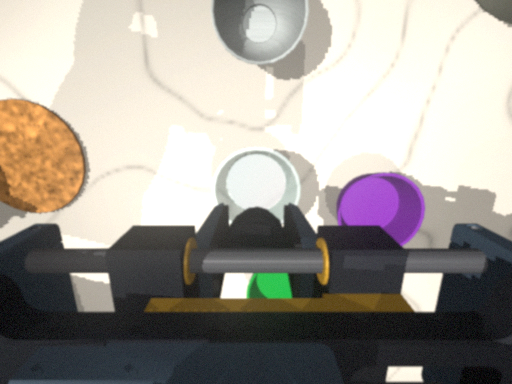

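The knob is held at (258,215) above the clear ramekin, whose rim centre is at about (257,190). The TCP projects to (256,191), so they are aligned. Green is at (270,285) and purple at (380,208), both separate. I'll lower and release.

step_arm(rows=[[[0,-0.005,-0.15,0,0,0],[0,0,-0.18,0,0,0],[0,0,-0.12,0,0,0],[0,0,-0.06,0,0,0],[0,0,-0.03,0,0,0],[0,0,0,0,0,0],[0,0,0,0,0,0]]])

```text
time_s: 15.65
position: [0.5009, -0.1342, 0.0204]
tcp_rot: [0.0, 1.0, -0.0, 0.001]
contact_force: [0.3, 0.7, 0.4]
width: 0.408
gripper_force: 30.0
```

step_arm(rows=[[[0,0,0,0,0,0],[0,0,0,0,0,0],[0,0,0,0,0,0],[0,0,0,0,0,0]]], grip=0.48)

```text
time_s: 16.15
position: [0.5003, -0.134, 0.0196]
tcp_rot: [0.0, 1.0, -0.0, 0.0]
contact_force: [0.2, 0.4, 0.2]
width: 0.477
gripper_force: 0.0
```

step_arm(rows=[[[0,0,0.05,0,0,0],[0,0,0.15,0,0,0],[0,0,0.25,0,0,0],[0,0,0.25,0,0,0],[0,0,0.25,0,0,0],[0,0,0.25,0,0,0],[0,0,0.18,0,0,0],[0,0,0,0,0,0]]])

```text
time_s: 17.15
position: [0.5015, -0.1343, 0.2994]
tcp_rot: [0.001, 1.0, -0.0, 0.004]
contact_force: [1.1, -0.3, -0.1]
width: 0.481
gripper_force: 0.0
```

```bash
python3 -c "
from w import *
s,im,C=look('j',('ramekin','knob'))
b=env.snapshot('side');cv2.imwrite('pics/side5.png',b)
print([np.round(d['position'],3).tolist() for d in env.place_of('side','knob')])
cv2.imwrite('pics/j.png',cv2.convertScaleAbs(np.hstack([cv2.resize(im[100:260,170:330],(400,400)),cv2.resize(b[190:330,200:340],(400,400))]),alpha=1.7))
print(s['qpos'].round(2))
"
```

```text
17.15 [ 0.5015 -0.1343  0.2994] yawY -90.0 z [ 0.007 -0.002 -1.   ] F [ 1.1 -0.3 -0.1] 0.48098243913968436
ramekin [([0.498, -0.133, -0.001], 0.9), ([0.374, -0.164, 0.003], 0.71), ([0.473, -0.263, -0.005], 0.67)]
knob [([0.496, -0.13, 0.007], 0.95)]
[]
[-0.28  0.18  1.54 -0.    1.41  1.29]
```

View pics/j.png

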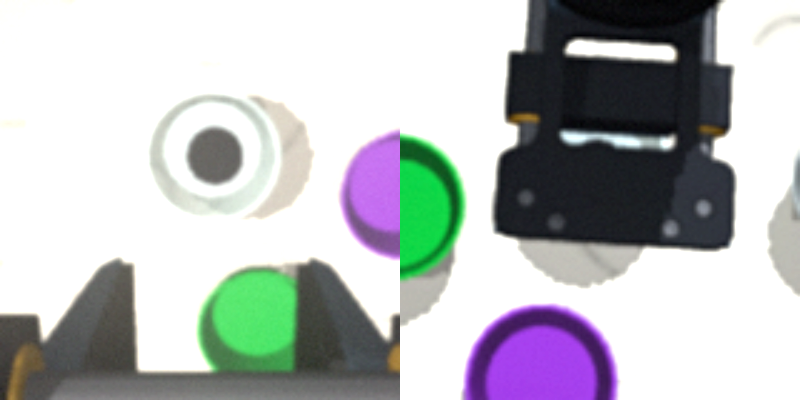

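The knob stands upright in the clear ramekin (left crop, about (215,155)). Next I return to the carrier.

step_arm(rows=[[[0.014,0.12,0,0,0,0.64],[0.014,0.22,0,0,0,0.64],[0.014,0.25,0,0,0,0.64],[0.014,0.25,0,0,0,0.64],[0.014,0.25,0,0,0,0.64],[0.014,0.25,0,0,0,0.64],[0.014,0.25,0,0,0,0.64],[0.014,0.25,0,0,0,0.64],[0.014,0.25,0,0,0,0.64],[0.014,0.178,0,0,0,0.63],[0,0,0,0,0,0],[0,0,0,0,0,0]]], grip=0.75)

```text
time_s: 18.9
position: [0.528, 0.319, 0.2945]
tcp_rot: [0.0, 0.849, 0.529, -0.001]
contact_force: [0.6, -0.3, 0.4]
width: 0.75
gripper_force: 0.0
```

```bash
python3 -c "
from w import *
s,im,C=look('k',('tiffin','mat'))
for i in range(3):
  env.snapshot('wrist');print(env.observe()['position'])
for c in ('side','scene'):
  im=env.snapshot(c);cv2.imwrite('pics/%s6.png'%c,im)
  for t in ('tiffin','mat','ramekin','knob'): print(c,t,[(np.round(d['position'],3).tolist(),round(d['score'],2)) for d in env.place_of(c,t)][:3])
"
```

```text
18.9 [0.528  0.319  0.2945] yawY -26.2 z [-0.002 -0.002 -1.   ] F [ 0.6 -0.3  0.4] 0.7504559139391922
tiffin [([0.526, 0.31, -0.0], 0.95), ([0.334, 0.182, -0.004], 0.67)]
mat [([0.526, 0.127, 0.003], 0.91)]
[0.52835766 0.31851784 0.29575124]
[0.52838718 0.31862191 0.29581392]
[0.52840273 0.31879017 0.2958834 ]
side tiffin [([0.329, 0.178, -0.004], 0.94), ([0.523, 0.314, 0.003], 0.93)]
side mat [([0.528, 0.119, 0.002], 0.63)]
side ramekin [([0.373, -0.17, -0.004], 0.75), ([0.478, -0.259, -0.001], 0.74), ([0.5, -0.132, -0.001], 0.62)]
side knob [([0.5, -0.134, -0.001], 0.67)]
scene tiffin [([0.338, 0.182, -0.003], 0.91), ([0.529, 0.318, 0.001], 0.84)]
scene mat [([0.523, 0.124, -0.003], 0.87), ([0.498, -0.129, 0.002], 0.48)]
scene ramekin [([0.476, -0.268, -0.0], 0.92), ([0.499, -0.13, 0.002], 0.88), ([0.376, -0.166, 0.003], 0.85)]
scene knob [([0.499, -0.133, 0.004], 0.87)]
```

step_arm(rows=[[[0,0.002,-0.1,0,0,0],[0,0,-0.18,0,0,0],[0,0,-0.17,0,0,0],[0,0,-0.1,0,0,0],[0,0,-0.04,0,0,0],[0,0,0,0,0,0]]])

```text
time_s: 20.45
position: [0.5283, 0.3201, 0.1776]
tcp_rot: [0.0, 0.849, 0.529, -0.0]
contact_force: [0.3, -0.1, 0.2]
width: 0.751
gripper_force: 0.0
```

step_arm(rows=[[[0,0,0,0,0,0],[0,0,0,0,0,0],[0,0,0,0,0,0],[0,0,0,0,0,0],[0,0,0,0,0,0],[0,0,0,0,0,0],[0,0,0,0,0,0],[0,0,0,0,0,0],[0,0,0,0,0,0],[0,0,0,0,0,0]]], grip=0)

```text
time_s: 21.7
position: [0.5281, 0.3201, 0.1775]
tcp_rot: [-0.0, 0.849, 0.529, -0.0]
contact_force: [-1.1, 1.5, 0.0]
width: 0.131
gripper_force: 30.0
```

step_arm(rows=[[[0,0,0.05,0,0,0],[0,0,0.08,0,0,0],[0,0,0.07,0,0,0],[0,-0.05,0,0,0,0],[0,-0.13,0,0,0,0],[0,-0.19,0,0,0,0],[0,-0.2,0,0,0,0],[0,-0.19,0,0,0,0],[0,-0.13,0,0,0,0],[0,-0.06,0,0,0,0],[0,0,-0.05,0,0,0],[0,0,0,0,0,0]]])

```text
time_s: 23.2
position: [0.5272, 0.1307, 0.2061]
tcp_rot: [-0.001, 0.848, 0.529, -0.001]
contact_force: [-0.4, -0.3, -7.6]
width: 0.131
gripper_force: 30.0
```

```bash
python3 -c "
from w import *
s,im,C=look('l',('tiffin',)); print(s['wrist_torque'])
for c in ('side','scene'):
  im=env.snapshot(c);cv2.imwrite('pics/%s7.png'%c,im)
  for t in ('tiffin',): print(c,t,[(np.round(d['position'],3).tolist(),round(d['score'],2)) for d in env.place_of(c,t)][:3])
"
```

```text
23.2 [0.5272 0.1307 0.2061] yawY -26.1 z [-0.003  0.    -1.   ] F [-0.4 -0.3 -7.6] 0.13065600718195167
tiffin [([0.333, 0.182, -0.003], 0.86), ([0.526, 0.125, 0.027], 0.67)]
[-0.10894153  0.08137893  0.02361148]
side tiffin [([0.522, 0.127, 0.03], 0.84), ([0.332, 0.18, -0.006], 0.82)]
scene tiffin []
```

step_arm(rows=[[[0,0,-0.05,0,0,0],[0,0,-0.04,0,0,0],[0,0,-0.015,0,0,0],[0,0,0,0,0,0],[0,0,0,0,0,0]]])

```text
time_s: 24.12
position: [0.5286, 0.13, 0.1869]
tcp_rot: [0.0, 0.849, 0.529, 0.0]
contact_force: [0.4, 0.3, -7.0]
width: 0.129
gripper_force: 30.0
```

step_arm(rows=[[[0,0,-0.01,0,0,0],[0,0,-0.008,0,0,0],[0,0,-0.005,0,0,0],[0,0,0,0,0,0]]])

```text
time_s: 24.62
position: [0.5285, 0.1302, 0.1827]
tcp_rot: [0.0, 0.849, 0.529, 0.001]
contact_force: [-0.9, 0.9, -1.6]
width: 0.131
gripper_force: 30.0
```

step_arm(rows=[[[0,0,-0.005,0,0,0],[0,0,0,0,0,0]]])

```text
time_s: 24.88
position: [0.5286, 0.1305, 0.1826]
tcp_rot: [0.0, 0.849, 0.529, 0.001]
contact_force: [-2.1, 2.1, 4.7]
width: 0.13
gripper_force: 30.0
```

step_arm(rows=[[[0,0,0,0,0,0],[0,0,0,0,0,0],[0,0,0,0,0,0],[0,0,0,0,0,0],[0,0,0,0,0,0],[0,0,0,0,0,0]]], grip=0.6)

```text
time_s: 25.62
position: [0.5283, 0.13, 0.1809]
tcp_rot: [0.0, 0.849, 0.529, 0.0]
contact_force: [0.1, 0.7, -0.3]
width: 0.603
gripper_force: 0.0
```

step_arm(rows=[[[0,0,0.1,0,0,0],[0,0,0.2,0,0,0],[0,0,0.25,0,0,0],[0,0,0.2,0,0,0],[-0.2,0,0.2,0,0,0],[-0.2,0,0,0,0,0],[-0.1,0,0,0,0,0],[0,0,0,0,0,0]]])

```text
time_s: 26.62
position: [0.4277, 0.13, 0.371]
tcp_rot: [0.0, 0.848, 0.529, 0.0]
contact_force: [0.6, -0.1, -1.0]
width: 0.604
gripper_force: 0.0
```

```bash
python3 -c "
from w import *
s,w,C=look('m',('tiffin',))
I=[]
for c in ('side','scene'):
  im=env.snapshot(c);cv2.imwrite('pics/%s8.png'%c,im);I.append(im)
  for t in ('tiffin','knob','ramekin'): print(c,t,[(np.round(d['position'],3).tolist(),round(d['score'],2)) for d in env.place_of(c,t)][:3])
a=cv2.imread('pics/side.png')
f=lambda x:cv2.resize(x[45:165,240:360],(400,400),interpolation=cv2.INTER_CUBIC)
cv2.imwrite('pics/m.png',cv2.convertScaleAbs(np.hstack([f(I[0]),f(a)]),alpha=1.5))
"
```

```text
26.625 [0.4277 0.13   0.371 ] yawY -26.1 z [ 0.001  0.    -1.   ] F [ 0.6 -0.1 -1. ] 0.6040688098000196
tiffin [([0.334, 0.184, -0.005], 0.57)]
side tiffin [([0.524, 0.125, 0.006], 0.81), ([0.332, 0.18, -0.006], 0.69)]
side knob [([0.5, -0.137, 0.003], 0.67)]
side ramekin [([0.498, -0.134, -0.003], 0.72), ([0.474, -0.26, -0.0], 0.69), ([0.373, -0.168, -0.002], 0.66)]
scene tiffin [([0.522, 0.126, 0.006], 0.76)]
scene knob [([0.499, -0.132, 0.003], 0.82)]
scene ramekin [([0.474, -0.271, 0.004], 0.86), ([0.374, -0.167, -0.001], 0.82), ([0.497, -0.131, 0.002], 0.73)]
```

View pics/m.png

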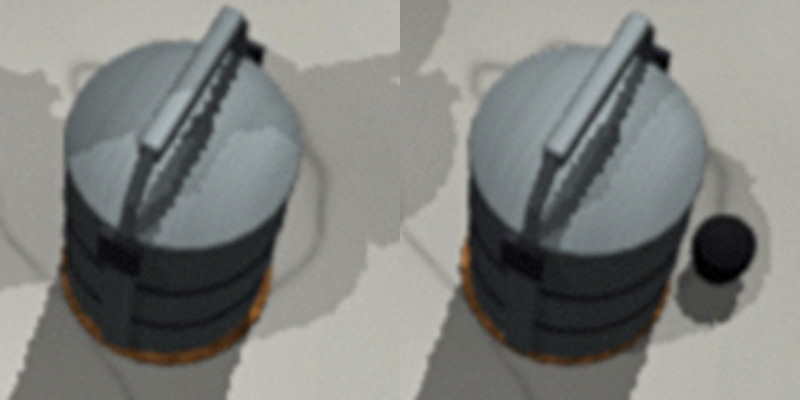

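```bash
python3 -c "
from w import *
for c,z in (('side',.155),('scene',.155)):
  a=cv2.imread('pics/%s.png'%c);b=cv2.imread('pics/%s8.png'%c)
  C=cam(c);u,v=proj(C,[.527,.124,.18]).astype(int)
  g=[cv2.Canny(cv2.cvtColor(x,6),40,100) for x in (a,b)]
  g=[cv2.GaussianBlur(x,(0,0),1.2) for x in g]
  T=g[0][v-32:v+32,u-32:u+32];M=cv2.matchTemplate(g[1][v-42:v+42,u-42:u+42],T,cv2.TM_CCOEFF_NORMED)
  _,m,_,p=cv2.minMaxLoc(M);x,y=p
  sx=(M[y,x+1]-M[y,x-1])/2/(2*M[y,x]-M[y,x+1]-M[y,x-1]);sy=(M[y+1,x]-M[y-1,x])/2/(2*M[y,x]-M[y+1,x]-M[y-1,x])
  d=np.array([x-10+sx,y-10+sy]);print(c,m,d,toplane(C,(u+d[0],v+d[1]),.18)-toplane(C,(u,v),.18))
"
```

```text
side 0.8461471796035767 [-1.6454716  -0.90760964] [-0.0027398   0.00150663  0.        ]
scene 0.1793397068977356 [0.5474355 3.263798 ] [-0.00537268 -0.00044905  0.        ]
```

The carrier stands upright and wholly on its mat, within about 3 mm of where it stood at first. The knob is in the ramekin, which hasn't moved, and the arm is clear. Handing in.

```bash
python3 -c "
from rig import env
print(env.sign_off())"
```

```text
the job is handed in; nothing more can be done
None
```

The job is handed in: the knob is in the clear ramekin, which did not move, and the carrier is back upright on its mat, about 3 mm from where it first stood, after about 27 s of the allowed 67 s.

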